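# Pack the feeding kit into its steel tray

## Robot

A 6-joint arm with a two-finger parallel gripper is mounted at the origin on the work surface. World frame = base frame: x ahead of the robot, y to its left, z up, the work surface at z = 0. Lengths are in mm, angles in rad, forces in N, time in s.
With the tool pointing down it reaches from about 400 to 925 mm from the base axis. Payload 12.5 kg.
Tool frame: the origin (TCP) lies at the centre of the arm's flange, where the gripper is bolted on; the fingertips stand 190 mm ahead of it and the grasp point (between the pads) lies env.grip_point_offset ahead of it (env.grip_point_offset is the distance from the TCP to the grasp point, in mm); z points along the fingers, x is the direction in which the jaws open and shut, and the axes are right-handed (so a half turn about z gives the same grasp; the last joint's range is limited). The gripper opens to 95 mm and grips with 3 to 60 N. Pads are 20 mm wide; open, the fingers measure 119 mm over their backs; the gripper's body (75 mm by 180 mm) begins 59 mm behind the grasp point.
Start: joints at [-1.396, 0.491, 1.559, -0, 1.092, -0.106], TCP at [173.222, -600.516, 404.761] pointing down, gripper open.
Joint ranges: [-3.1, 3.1], [-0.84, 2.19], [0.05, 2.79], [-1.13, 4.28], [0.06, 2.93], [-2.69, 2.69]. Speed limits (rad/s): [2.22, 2.22, 2.79, 3.14, 3.14, 3.14].

## Interface

Orientations are given as [roll, pitch, yaw] about the fixed x, y, z axes, in that order (R = Rz(yaw) Ry(pitch) Rx(roll)).
In Python, from cell import state, read_camera, camera_model, job_done, env gives the robot as it stands.
- The arm moves only by the tool arm_command, never from a script. Its argument "steps" is a list of rows, each a list of 6 numbers: the shift along the tool's x, y, z in cm, then the turn, a rotation vector about the tool's x, y, z in degrees. In form: [[dx, dy, dz, rx, ry, rz], ...]. A call has 1 to 12 rows; each row is the pose to reach, as a shift and turn from the pose commanded when the call began, along the tool's axes at that moment; what a row does not reach only later rows make up. A row lasts 1/12 s, in which the tool goes at most 41.7 mm and 7.16 degrees, less where a joint would pass 70% of its speed; a pose out of reach is approached as far as the arm can. A call with a gripper value outside its range is refused whole. "jaw" is the finger opening in cm, from 0 to 9.51, set as the call begins (left out, the last holds). The fingers move at their own pace and stop on an object; the grip force is fixed at half the most. Time passes only in rows, so rows that repeat a pose let the fingers close. It gives the time, the measured TCP pose, the force and the opening at its end, in the units of the state.
- state(): the state, without advancing time (a new reading comes with each control period).
- read_camera(name): name is "scene" or "top" or "wrist"; returns the picture (480x640x3 uint8, red, green, blue); there is no depth.
- camera_model(name): a dict with "K" (3x3 intrinsics, pixels), "xyz" and "rotation" of the camera in the world. Camera axes: x right, y up, looking along -z (the intrinsics and any distortion apply to the point x, -y, -z); pixel columns grow to the right and rows downward; lengths in mm; the calibration is good to about 2 mm. The wrist camera is an equidistant fisheye: a pixel r from the principal point sees the ray r / f radians off the axis. A picture is of the moment at which its call begins: read the wrist's pose just before it. camera_model takes no time and is no camera call; for the wrist camera it gives the pose at the moment of the call.
- job_done(): hands the job in, once; it reports no verdict.
The state is a dict: "t": time; "joints": joint angles; "qvel": joint speeds; "tau": joint torques, N m; "eef_pos": TCP position; "tcp_rot": TCP orientation; "ft_force": force on the tool from outside, world axes, zero at the start; "moment": the same for the moment, N m; "opening": opening from 0.0 (shut) to 1.0 (fully open).
Only numpy, scipy, OpenCV 4.12 (cv2) and the standard library are available. Lean on these libraries where they do the work, as an engineer would, in place of code of your own. Each camera call takes 0.05 s, during which the arm holds its last target. There are 200 camera calls.

## Task

Pack the feeding kit away: stand the cardboard carton, the white squeeze bottle and the amber dropper bottle upright in the small steel tray, all three side by side on the tray's floor. It is a close fit - the carton only goes in along the tray's long side, pushed up against one wall, with the two bottles beside it. Set each one down without dropping it, and leave the tray, the empty brown pot and the grey cup where they are.

Things in the scene. Friction and masses are not known exactly. Their poses are not given: they have to be found in the camera images.
- tray: open steel tray, heavy but loose, outside 158 x 136 mm, 50 mm high, walls and floor 4 mm thick, inside 150 mm (along its x) by 128 mm (along its y); origin at the centre of its underside, z up
- tray_floor (a point): centre of the tray's inner floor, 4 mm above the tray's origin, axes as the tray's
- carton: closed rectangular cardboard carton with paper labels, 138 mm long (its x), 56 mm wide (its y), 110 mm tall, about 0.3 kg; origin at the centre of its underside, z up
- squeeze_bottle: white squeeze bottle, round body 62 mm across and 100 mm tall, shoulder sloping in to a round cap 26 mm across from 118 to 147 mm height, a thin cone nozzle above it up to 166 mm; about 0.26 kg; origin at the centre of its underside, z up
- amber_bottle: amber glass dropper bottle, round body 58 mm across and 92 mm tall, shoulder sloping in to a round black cap 28 mm across from 106 to 139 mm height, a small rubber bulb (16 mm across) above it up to 153 mm; about 0.28 kg; origin at the centre of its underside, z up
- pot: empty round brown plastic nursery pot, 86 mm wide, 95 mm tall, standing among the things to pack; origin at the centre of its underside; leave it alone
- scoop_cup: grey plastic cup, 80 mm across, 75 mm tall, on the left beside the things to pack; origin at the centre of its underside; leave it alone
Mind the look-alikes: they are no part of the job. What is shaped like the amber_bottle but red or turquoise is not meant.

How it is judged:
By the outcome, as a careful person would: the job done as asked, in the order asked, and still so for the second after the job is handed in, with the robot touching nothing.
It also fails if it takes over 72 s, if anything falls off the work surface, if the arm or the gripper's body presses on something with over 40 N, if the wrist force passes 120 N, or if a joint passes its speed limit or range.

## Working session

There is one attempt and no reset: what is moved stays moved. The work goes in short steps, Python scripts to look and compute and a tool call to move; the robot and the scene stay as the last step left them, time stands still between calls to the robot, and variables do not carry over. Pictures are saved under pics/ and viewed, about 8 in all and at most 12, crops included, and the job is handed in when it is done.

Besides the shell and the picture viewer there is one more tool, called after "Request:" as name(argument=value, ...) on one line, values as JSON. arm_command: Moves the arm, as the interface text tells. Its arguments: {"type":"object","properties":{"steps":{"type":"array"},"jaw":{"type":"number"}},"required":["steps"]}

```bash
ls; mkdir -p pics; python3 - <<'E'
from cell import *
import cv2
print(state(), env.grip_point_offset)
for n in("scene","top"):
    im=read_camera(n); cv2.imwrite(f"pics/{n}0.png",im[:,:,::-1]); m=camera_model(n); print(n,m)
print(camera_model("wrist"))
E
```

```text
pics
{'t': 0.0, 'joints': array([-1.39562079e+00,  4.91565075e-01,  1.55946779e+00,  1.80766898e-06,
        1.09169391e+00, -1.05618650e-01]), 'qvel': array([-1.89945758e-03, -4.90306472e-05, -1.10379377e-03, -3.65002571e-04,
        1.30023535e-03, -1.18473587e-03]), 'tau': array([ 1.54974863e-03, -6.12634993e+01, -2.58182073e+01,  6.92515704e-02,
        4.81827662e-02, -9.54538814e-05]), 'eef_pos': array([ 173.20353254, -600.48253175,  404.1518834 ]), 'tcp_rot': array([-3.14147150e+00,  1.12763415e-03, -1.29000291e+00]), 'ft_force': array([-0.62403544, -0.29867455, -0.16243716]), 'moment': array([ 0.03234094, -0.04817329, -0.00191392]), 'opening': 0.9975191222419635} 171.3
scene {'K': array([[456.04185919,   0.        , 319.78309217],
       [  0.        , 456.04185919, 232.44680352],
       [  0.        ,   0.        ,   1.        ]]), 'xyz': array([1023.44039883,  472.3055675 ,  627.95491123]), 'rotation': array([ 0.78726493, -0.01558384,  2.26274862])}
top {'K': array([[610.63110383,   0.        , 315.17472962],
       [  0.        , 610.63110383, 240.41421072],
       [  0.        ,   0.        ,   1.        ]]), 'xyz': array([ 468.13644063,   97.31911732, 1434.42039512]), 'rotation': array([ 0.07305934, -0.00680601, -1.59101626])}
{'K': array([[371.64829954,   0.        , 317.65755411],
       [  0.        , 371.64829954, 238.74057303],
       [  0.        ,   0.        ,   1.        ]]), 'xyz': array([ 241.64275288, -580.01243849,  384.02055223]), 'rotation': array([-2.59943400e-01,  1.14158758e-03, -1.28962189e+00])}
```

View pics/top0.png

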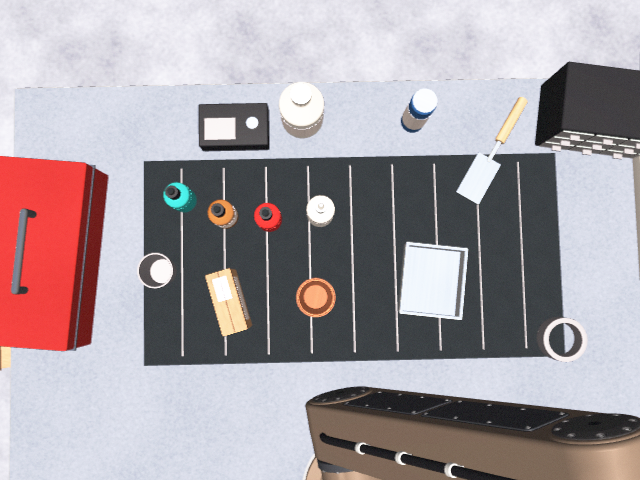

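View pics/scene0.png

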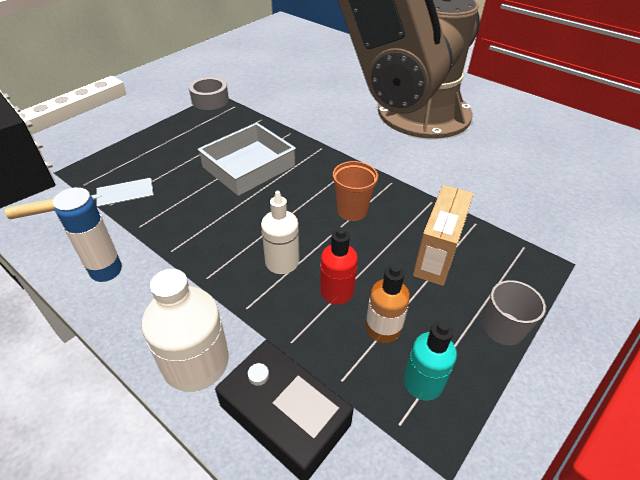

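The top view shows: teal bottle (179,195), amber/orange bottle (222,213), red bottle (267,216), white squeeze bottle (320,210), carton (227,300), pot (315,297), tray (433,281) and grey cup (155,270). The amber-coloured one at (222,213), third from the left in the scene view at (388,305), is the one meant. Red and turquoise are the look-alikes. Next I'll measure and confirm with an enlarged crop.

```bash
cat > h.py <<'E'
import numpy as np, cv2
from scipy.spatial.transform import Rotation as R
from cell import *
def rays(cam,uv,m=None):
    m=m or camera_model(cam); K=m["K"]; uv=np.atleast_2d(uv).astype(float)
    p=np.c_[(uv[:,0]-K[0,2])/K[0,0],(uv[:,1]-K[1,2])/K[1,1]]
    if cam=="wrist":
        r=np.linalg.norm(p,axis=1)[:,None]+1e-12; d=np.c_[p/r*np.sin(r),np.cos(r)]
    else: d=np.c_[p,np.ones(len(p))]
    d=d*[1,-1,-1]
    return m["xyz"],d@R.from_euler("xyz",m["rotation"]).as_matrix().T
def on_plane(cam,uv,z,m=None):
    o,d=rays(cam,uv,m); return (o+d*((z-o[2])/d[:,2])[:,None])[:,:2]
def project(cam,P,m=None):
    m=m or camera_model(cam); K=m["K"]
    q=(np.atleast_2d(P)-m["xyz"])@R.from_euler("xyz",m["rotation"]).as_matrix()*[1,-1,-1]
    if cam=="wrist":
        h=np.linalg.norm(q[:,:2],axis=1); s=(np.arctan2(h,q[:,2])/(h+1e-12))[:,None]; p=q[:,:2]*s
    else: p=q[:,:2]/q[:,2:]
    return p*[K[0,0],K[1,1]]+[K[0,2],K[1,2]]
def snap(name,fn):
    m=camera_model(name); im=read_camera(name)[:,:,::-1].copy(); cv2.imwrite(f"pics/{fn}.png",im); return im,m
E
python3 - <<'E'
from h import *
im=cv2.imread("pics/top0.png"); hsv=cv2.cvtColor(im,cv2.COLOR_BGR2HSV)
c=cv2.resize(im[165:350,140:480],None,fx=2.35,fy=2.35,interpolation=cv2.INTER_CUBIC); cv2.imwrite("pics/crop1.png",c)
def blobs(mask,x0,x1,y0,y1):
    k=np.zeros_like(mask); k[y0:y1,x0:x1]=mask[y0:y1,x0:x1]
    cs,_=cv2.findContours(k,0,2); return max(cs,key=cv2.contourArea)
car=blobs(cv2.inRange(hsv,(8,60,170),(30,255,255)),195,260,255,345)
print("carton",cv2.minAreaRect(car)); b=cv2.boxPoints(cv2.minAreaRect(car)); print(on_plane("top",b,110))
tr=blobs(cv2.inRange(hsv,(0,0,90),(180,90,255)),398,472,236,324)
print("tray",cv2.minAreaRect(tr)); print(on_plane("top",cv2.boxPoints(cv2.minAreaRect(tr)),50))
E
```

```text
carton ((225.64967346191406, 301.80889892578125), (63.88245391845703, 26.52363395690918), 73.61045837402344)
[[494.81785524 328.49262007]
 [509.89694033 273.35022664]
 [377.40449688 235.94555434]
 [362.58640134 290.74250985]]
tray ((433.03692626953125, 279.09429931640625), (64.91412353515625, 86.55216979980469), 5.194429397583008)
[[ 387.475033    -94.49403501]
 [ 582.03188455 -118.20087803]
 [ 565.70943875 -265.15175114]
 [ 371.31776215 -239.92633398]]
```

View pics/crop1.png

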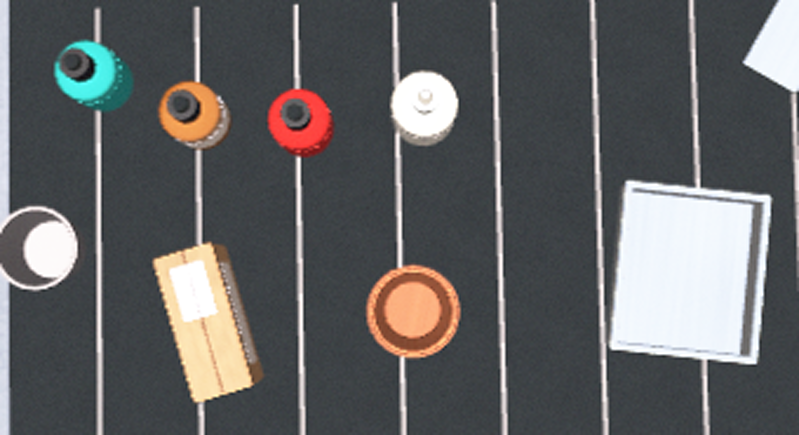

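The crop confirms the amber bottle at crop (190,110): orange glass with a black cap and a white label, between the turquoise one at (93,75) and the red one at (300,122).

```bash
cat >> h.py <<'E'
def go(x,y,z,yawdeg):
    """row from now to TCP at x,y,z with tool down, jaw axis at yaw"""
    s=state(); A=R.from_euler("xyz",s["tcp_rot"]); B=R.from_euler("xyz",[np.pi,0,np.radians(yawdeg)])
    d=A.inv().apply(np.array([x,y,z])-s["eef_pos"])/10; r=np.degrees((A.inv()*B).as_rotvec())
    print("row",np.round(np.r_[d,r],2),"n>=",int(np.ceil(max(np.linalg.norm(d)*10/41.7,np.linalg.norm(r)/7.16))))
E
python3 - <<'E'
from h import *
cr=lambda p:np.array(p,float)/2.35+[140,165]
t=on_plane("top",cr([(626,181),(771,197),(757,363),(611,348)]),50); print("tray",t,t.mean(0),[np.linalg.norm(t[i]-t[i-1]) for i in range(4)])
c=on_plane("top",cr([(153,259),(215,242),(254,387),(193,403)]),110); print("carton",c,c.mean(0))
print("sq",on_plane("top",cr([(425,97)]),166),"amber",on_plane("top",cr([(183,100)]),153))
go(520,-50,470,-74);go(436,282,420,-74)
E
```

```text
tray [[ 561.49490814 -121.55697744]
 [ 543.20074802 -261.55922927]
 [ 383.95792203 -241.95203452]
 [ 401.14307331 -102.14318609]] [ 472.44916287 -181.80285683] [np.float64(161.52277308734634), np.float64(141.19244600891986), np.float64(160.44537922892764), np.float64(140.86107880795188)]
carton [[494.10692368 325.92159608]
 [508.60308347 268.75577014]
 [375.30266344 234.46746639]
 [361.94965214 290.3445448 ]] [434.99058068 279.87234435]
sq [[632.12210021  73.49321374]] amber [[635.29349575 290.58937591]]
row [-43.29 -48.58  -6.53  -0.     0.06   0.09] n>= 16
row [-7.751e+01 -4.971e+01 -1.500e+00 -0.000e+00  6.000e-02  9.000e-02] n>= 23
```

```bash
python3 - <<'E'
from h import *
go(472,-182,400,-97)
E
```

```text
row [-3.193e+01 -4.031e+01  4.600e-01  1.000e-02  6.000e-02  2.309e+01] n>= 13
```

Request:
arm_command(steps=[[-16,-20,0,0,0,6],[-31.9,-40.3,0.5,0,0,23],[-31.9,-40.3,0.5,0,0,23],[-31.9,-40.3,0.5,0,0,23],[-31.9,-40.3,0.5,0,0,23],[-31.9,-40.3,0.5,0,0,23],[-31.9,-40.3,0.5,0,0,23],[-31.9,-40.3,0.5,0,0,23],[-31.9,-40.3,0.5,0,0,23],[-31.9,-40.3,0.5,0,0,23],[-31.9,-40.3,0.5,0,0,23],[-31.9,-40.3,0.5,0,0,23]])

```text
t: 1.1
eef_pos: [464.5, -192.0, 399.8]
tcp_rot: [3.141, -0.0, -1.691]
ft_force: [-0.3, -0.8, -0.1]
opening: 1.0
```

Request:
arm_command(steps=[[0,0,0,0,0,0],[0,0,0,0,0,0],[0,0,0,0,0,0]])

```text
t: 1.35
eef_pos: [463.6, -194.0, 399.7]
tcp_rot: [3.141, -0.0, -1.691]
ft_force: [0.2, -0.1, -0.5]
opening: 1.0
```

```bash
python3 - <<'E'
from h import *
im,m=snap("wrist","w1"); print(m,state()["eef_pos"],state()["tcp_rot"],state()["t"],state()["ft_force"])
go(472,-182,400,-97); go(435,281,420,-74.3)
E
```

```text
{'K': array([[371.64829954,   0.        , 317.65755411],
       [  0.        , 371.64829954, 238.74057303],
       [  0.        ,   0.        ,   1.        ]]), 'xyz': array([ 534.37744388, -202.13235226,  379.42276132]), 'rotation': array([-2.60645007e-01,  1.45169260e-04, -1.69015489e+00])} [ 463.36959762 -194.54631465  399.71553241] [ 3.14116382e+00 -8.12906110e-05 -1.69196783e+00] 1.4 [ 0.19364251 -0.15283008  0.60487117]
row [-1.35 -0.71 -0.03  0.02 -0.    0.06] n>= 1
row [-4.686e+01  8.570e+00 -2.030e+00  3.000e-02  0.000e+00 -2.264e+01] n>= 12
```

View pics/w1.png

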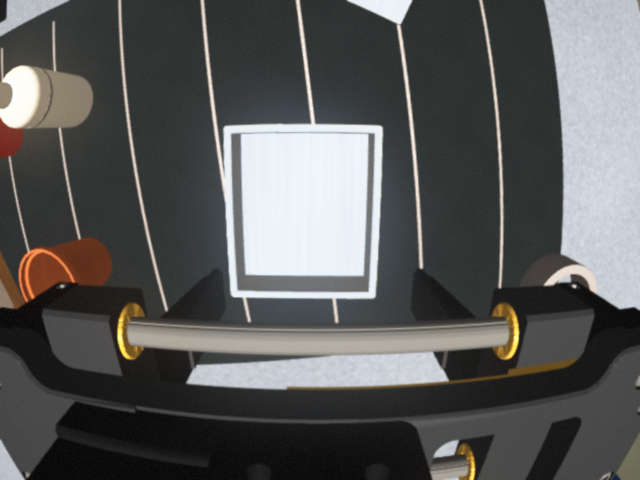

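The wrist view shows the tray centred, with outer rim corners near (224,127), (382,126), (376,299) and (233,297). The squeeze bottle is at upper left. I'll fit the rim edges and move on to the carton.

```bash
cat >> h.py <<'E'
def quad(pts):
    """fit 4 lines to undistorted plane contour points -> corners"""
    rect=cv2.minAreaRect(pts.astype(np.float32)); b=cv2.boxPoints(rect); L=[]
    for i in range(4):
        a,c=b[i],b[(i+1)%4]; u=(c-a)/np.linalg.norm(c-a); n=np.array([-u[1],u[0]])
        s=(pts-a)@u/np.linalg.norm(c-a); d=np.abs((pts-a)@n)
        q=pts[(d<6)&(s>.12)&(s<.88)]; v=cv2.fitLine(q.astype(np.float32),cv2.DIST_HUBER,0,.01,.01).ravel(); L.append(v)
    C=[]
    for i in range(4):
        p,q=L[i-1],L[i]; t=np.linalg.solve(np.c_[p[:2],-q[:2]],q[2:]-p[2:]); C.append(p[2:]+t[0]*p[:2])
    return np.array(C)
def desc(C):
    e=[np.linalg.norm(C[i]-C[(i+1)%4]) for i in range(4)]; print("centre",C.mean(0).round(1),"edges",np.round(e,1),"angles",[round(float(np.degrees(np.arctan2(*(C[(i+1)%4]-C[i])[::-1])))%180,1) for i in range(4)])
E
python3 - <<'E'
from h import *
im=cv2.imread("pics/w1.png"); g=cv2.cvtColor(im,6)
m=dict(K=camera_model("wrist")["K"],xyz=np.array([534.37744388,-202.13235226,379.42276132]),rotation=np.array([-2.60645007e-01,1.45169260e-04,-1.69015489]))
k=(g>105).astype(np.uint8); z=np.zeros_like(k); z[118:306,216:390]=k[118:306,216:390]
z=cv2.morphologyEx(z,cv2.MORPH_OPEN,np.ones((4,4)))
c=max(cv2.findContours(z,0,1)[0],key=cv2.contourArea)[:,0]; h=cv2.convexHull(c); print(cv2.boundingRect(h))
C=quad(on_plane("wrist",c,50,m)); desc(C); print(C.round(1), project("wrist",np.c_[C,[50]*4],m).round(0))
E
```

```text
(217, 119, 167, 188)
centre [ 468.  -180.2] edges [165.2 145.8 172.8 140.5] angles [172.8, 82.7, 174.6, 85.7]
[[ 378.8 -241. ]
 [ 542.6 -261.7]
 [ 561.3 -117.1]
 [ 389.2 -100.8]] [[376. 300.]
 [384. 126.]
 [220. 126.]
 [234. 305.]]
```

Request:
arm_command(steps=[[-25,2,-7,0,0,0],[-25,2,-7,0,0,0],[-25,2,-7,0,0,0],[-25,2,-7,0,0,0],[-25,2,-7,0,0,0],[-25,2,-7,0,0,0],[-46.9,8.6,-2,0,0,-22.6],[-46.9,8.6,-2,0,0,-22.6],[-46.9,8.6,-2,0,0,-22.6],[-46.9,8.6,-2,0,0,-22.6],[-46.9,8.6,-2,0,0,-22.6],[-46.9,8.6,-2,0,0,-22.6]])

```text
t: 2.4
eef_pos: [434.7, 282.8, 419.4]
tcp_rot: [3.141, -0.0, -1.299]
ft_force: [1.5, 0.0, 0.8]
opening: 1.003
```

```bash
python3 - <<'E'
from h import *
im,m=snap("wrist","w2"); print(m,state()["eef_pos"],state()["tcp_rot"],state()["t"],state()["ft_force"])
go(435,281,420,-74.3)
E
```

```text
{'K': array([[371.64829954,   0.        , 317.65755411],
       [  0.        , 371.64829954, 238.74057303],
       [  0.        ,   0.        ,   1.        ]]), 'xyz': array([503.29851083, 302.68635716, 399.15390502]), 'rotation': array([-2.60143822e-01,  1.08531530e-04, -1.29852034e+00])} [433.99634154 286.41062986 418.22216887] [ 3.14039160e+00  1.07792976e-03 -1.29733249e+00] 2.45 [-3.08470604  1.16285427 -2.07881251]
row [ 0.55  0.05 -0.18  0.07  0.06 -0.03] n>= 1
```

View pics/w2.png

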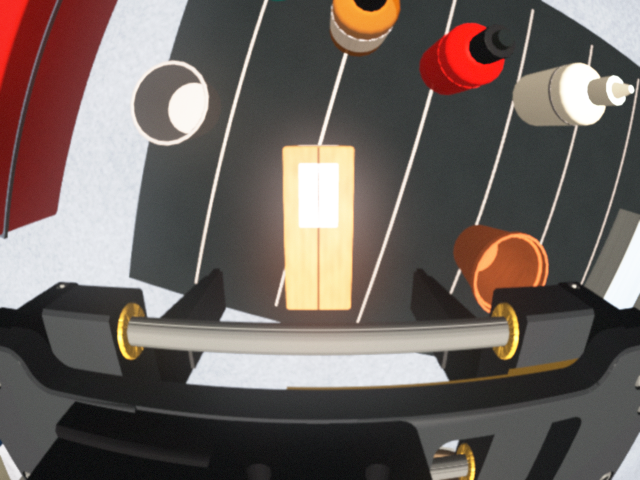

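The wrist view shows the carton top with corners near (282,146), (356,146), (351,309) and (287,310). It is aligned with the jaws. The amber bottle is at (365,25) and the red one at (460,60).

```bash
python3 - <<'E'
from h import *
K=camera_model("wrist")["K"]
m1=dict(K=K,xyz=np.array([534.37744388,-202.13235226,379.42276132]),rotation=np.array([-2.60645007e-01,1.45169260e-04,-1.69015489]))
im=cv2.imread("pics/w1.png"); g=cv2.cvtColor(im,6).astype(int)
for r in (160,220,270): print(r,g[r,218:250],g[r,362:388])
for c in (270,350): print(c,g[120:142,c],g[270:304,c])
desc(on_plane("wrist",[(224,126),(382,126),(376,299),(233,297)],50,m1))
m2=dict(K=K,xyz=np.array([503.29851083,302.68635716,399.15390502]),rotation=np.array([-2.60143822e-01,1.08531530e-04,-1.29852034]))
im=cv2.imread("pics/w2.png"); k=cv2.cvtColor(im,6); k[:130]=0;k[316:]=0;k[:,:265]=0;k[:,370:]=0
hs=cv2.cvtColor(im,40); k=((k>90)&(hs[:,:,1]>50)).astype(np.uint8)
c=max(cv2.findContours(k,0,1)[0],key=cv2.contourArea)[:,0]; print(cv2.boundingRect(c))
desc(quad(on_plane("wrist",c,110,m2)))
desc(on_plane("wrist",[(282.5,145.5),(356,145.5),(351,309.5),(286.5,309.5)],110,m2))
E
```

```text
160 [156 227 237 203 130 137 216 238 241 242 240 240 234 185 126 105 104 104
 107 109 104 111 135 195 234 240 238 238 238 238 239 238] [243 243 243 241 238 212 150 118 110 110 110 133 192 236 241 241 241 243
 238 201 127  77  68  66  66  69]
220 [ 72  72  74  72  70  75  78 112 188 234 240 241 241 238 231 180 123 108
 109 109 109 108 110 117 158 210 235 237 238 240 241 242] [241 240 236 213 153 120 112 116 116 144 206 236 240 242 242 242 234 187
 109  78  77  76  75  76  73  74]
270 [ 45  54  63  67  70  72  70  68  68  74 135 219 238 240 240 240 234 212
 158 115 105 106 107 105 109 110 131 188 234 239 239 239] [238 214 146 113 112 113 119 162 220 237 240 240 240 239 216 132  82  75
  70  74  72  76  70  73  71  71]
270 [ 74  76  77 113 193 233 240 240 240 240 238 222 192 220 238 240 240 241
 240 240 240 240] [241 241 242 241 232 174 122 118 116 115 113 113 112 113 114 111 113 111
 112 108 126 182 229 240 242 241 236 205 118  81  81  78  80  77]
350 [ 69  62  67  72 143 229 241 242 242 241 238 233 195 189 235 242 243 244
 243 243 243 243] [240 240 241 240 235 203 153 119 111 111 108 111 110 111 113 108 107 109
 109 107 109 142 207 235 240 240 241 232 197 117  77  77  75  75]
centre [ 470.3 -181. ] edges [140.3 163.8 140.2 163.4] angles [82.7, 173.2, 82.5, 173.3]
(265, 144, 105, 172)
centre [432.6 283.5] edges [ 76.3 142.   86.9 142.9] angles [105.8, 16.6, 105.5, 20.9]
centre [435.  282.5] edges [ 56.8 137.6  55.6 137.6] angles [105.6, 15.2, 105.6, 15.7]
```

```bash
python3 - <<'E'
from h import *
K=camera_model("wrist")["K"]
m1=dict(K=K,xyz=np.array([534.37744388,-202.13235226,379.42276132]),rotation=np.array([-2.60645007e-01,1.45169260e-04,-1.69015489]))
P=lambda a:on_plane("wrist",a,50,m1)
def sides(l,r,t,b):
    L=[]
    for a in (l,t,r,b):
        q=P(a); v=cv2.fitLine(q.astype(np.float32),2,0,.01,.01).ravel(); L.append(v)
    C=[]
    for i in range(4):
        p,q=L[i-1],L[i]; s=np.linalg.solve(np.c_[p[:2],-q[:2]],q[2:]-p[2:]); C.append(p[2:]+s[0]*p[:2])
    desc(np.array(C))
sides([(231.4,160),(233.6,220),(236.3,270)],[(373.7,160),(371.7,220),(368.9,270)],[(270,131.8),(350,132.4)],[(270,290.9),(350,291.6)])
sides([(223.6,160),(225.7,220),(227.9,270)],[(381.6,160),(379.7,220),(376.6,270)],[(270,123.4),(350,124)],[(270,297.5),(350,298.6)])
go(435,282.5,420,-74.5)
E
```

```text
centre [ 471.  -180.2] edges [149.6 127.3 149.1 126.2] angles [172.9, 82.5, 172.5, 82.7]
centre [ 471.2 -180.1] edges [163.9 141.3 164.  142.2] angles [172.3, 82.5, 172.6, 82.4]
row [ 0.4   0.01 -0.18  0.07  0.06  0.17] n>= 1
```

Request:
arm_command(steps=[[0,0,0,0,0,0],[0,0,0,0,0,0]])

```text
t: 2.62
eef_pos: [435.3, 281.1, 419.6]
tcp_rot: [3.141, -0.0, -1.298]
ft_force: [-0.3, -0.0, -0.2]
opening: 0.997
```

```bash
python3 - <<'E'
from h import *
im,m=snap("wrist","w3");print(state()["eef_pos"],state()["qvel"].round(3))
desc(on_plane("wrist",[(282.5,145.5),(356,145.5),(351,309.5),(286.5,309.5)],110,m))
d=cv2.imread("pics/w2.png"); print(cv2.phaseCorrelate(d[140:316,270:370].mean(2),im[140:316,270:370].mean(2)))
go(435,282.5,255.3,-74.5)
E
```

```text
[435.40059853 280.63535691 419.91524079] [-0.013 -0.01   0.001  0.001  0.     0.003]
centre [435.3 280.6] edges [ 56.8 137.8  55.6 137.7] angles [105.7, 15.3, 105.6, 15.8]
((-1.881905191536326, -0.236519652847889), 1.022781162769937)
row [-2.000e-01 -1.000e-02  1.646e+01  0.000e+00 -2.000e-02  1.000e-01] n>= 4
```

Request:
arm_command(steps=[[-0.1,0,4,0,0,0],[-0.1,0,8,0,0,0],[-0.1,0,11,0,0,0],[-0.1,0,13.5,0,0,0],[-0.1,0,15.5,0,0,0],[-0.1,0,16.5,0,0,0],[-0.1,0,16.5,0,0,0],[-0.1,0,16.5,0,0,0]])

```text
t: 3.33
eef_pos: [435.2, 282.2, 255.4]
tcp_rot: [-3.141, -0.0, -1.299]
ft_force: [-0.1, 0.5, -0.2]
opening: 1.001
```

Request:
arm_command(steps=[[0,0,0,0,0,0],[0,0,0,0,0,0],[0,0,0,0,0,0],[0,0,0,0,0,0],[0,0,0,0,0,0],[0,0,0,0,0,0],[0,0,0,0,0,0],[0,0,0,0,0,0]], jaw=4.8)

```text
t: 4.0
eef_pos: [434.5, 283.0, 254.9]
tcp_rot: [-3.142, -0.0, -1.297]
ft_force: [-0.6, -0.5, 1.9]
opening: 0.589
```

Request:
arm_command(steps=[[0,0,-1,0,0,0],[0,0,-3,0,0,0],[0,0,-6,0,0,0],[0,0,-10,0,0,0],[0,0,-13,0,0,0],[0,0,-15,0,0,0],[0,0,-15,0,0,0]])

```text
t: 4.58
eef_pos: [434.5, 283.0, 409.2]
tcp_rot: [-3.135, 0.001, -1.297]
ft_force: [0.6, 0.3, -3.4]
opening: 0.588
```

```bash
python3 - <<'E'
from h import *
s=state();print(s["ft_force"],s["opening"]*95,s["eef_pos"])
go(466.7,-213.4,405,-97.35)
E
```

```text
[ 0.60408736  0.30751376 -3.39375232] 55.868022434103665 [434.45136401 283.04575475 409.19954982]
row [48.67 10.33  0.3  -0.36  0.14 23.05] n>= 12
```

Request:
arm_command(steps=[[1.5,0.3,0,0,0,0.7],[4.4,0.9,0,0,0,2.1],[7.8,1.7,0,0,0,3.7],[11.7,2.5,0,0,0,5.5],[15.6,3.3,0,0,0,7.4],[19.5,4.1,0,0,0,9.2],[23.4,4.9,0,0,0,11],[27.3,5.8,0,0,0,12.9],[31.1,6.6,0,0,0,14.7],[35,7.4,0,0,0,16.6],[38.9,8.2,0,0,0,18.4],[42,8.9,0,0,0,20]])

```text
t: 5.58
eef_pos: [462.0, -148.0, 403.8]
tcp_rot: [3.14, 0.0, -1.649]
ft_force: [0.3, 0.7, -3.5]
opening: 0.586
```

Request:
arm_command(steps=[[2,0,0,0,0,1],[2,0,0,0,0,1],[2,0,0,0,0,1],[2,0,0,0,0,1]])

```text
t: 5.92
eef_pos: [460.7, -165.0, 404.1]
tcp_rot: [3.14, 0.001, -1.663]
ft_force: [0.6, 0.0, -2.6]
opening: 0.588
```

```bash
python3 - <<'E'
from h import *
s=state();print(s["t"],s["ft_force"],s["opening"]*95,s["eef_pos"],s["qvel"].round(3))
im,m=snap("wrist","w4")
go(466.7,-213.4,330,-97.35)
E
```

```text
5.9167 [ 0.5756061   0.02092807 -2.63108548] 55.850963382973994 [ 460.68235087 -164.9579929   404.06354345] [ 0.019 -0.009 -0.002 -0.     0.002 -0.002]
row [ 4.81 -1.04  7.43  0.07  0.03  2.09] n>= 3
```

View pics/w4.png

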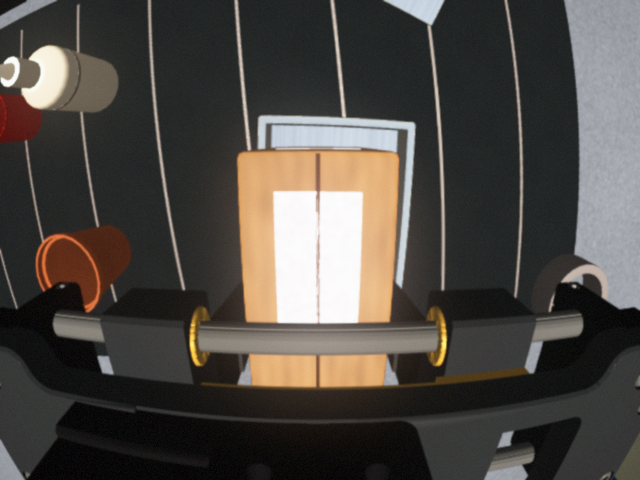

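The wrist view shows the carton held squarely, its top spanning cols 238–399 with the front edge at row 150 and the tray below. I'll move over the slot.

Request:
arm_command(steps=[[1.5,-0.3,1.5,0,0,0.7],[3,-0.6,3.5,0,0,1.4],[4.3,-0.9,5.5,0,0,2.1],[4.8,-1,7,0,0,2.1],[4.8,-1,7.4,0,0,2.1],[4.8,-1,7.4,0,0,2.1],[4.8,-1,7.4,0,0,2.1]])

```text
t: 6.55
eef_pos: [466.7, -213.3, 331.3]
tcp_rot: [-3.142, 0.0, -1.699]
ft_force: [-0.6, 0.0, -3.1]
opening: 0.593
```

```bash
python3 - <<'E'
from h import *
s=state();print(s["t"],s["ft_force"],s["eef_pos"],s["tcp_rot"])
im,m=snap("wrist","w5"); t=s["eef_pos"]
zt=t[2]-254.9+110
yaw=s["tcp_rot"][2]; a=np.array([np.sin(yaw),-np.cos(yaw)]); j=np.array([np.cos(yaw),np.sin(yaw)])
F=on_plane("wrist",[(238,152),(399,153)],zt,m)
print("front edge along -tooly, and jaw",[(round(-(f-t[:2])@a,1),round((f-t[:2])@j,1)) for f in F])
go(466.7,-213.4,290,-97.35)
# expected tray inner corners
ex=np.array([.9918,-.1279]);ey=np.array([.1279,.9918]);c=np.array([471,-180.2])
print(project("wrist",[np.r_[c+sx*75*ex+sy*64*ey,50] for sx,sy in((1,1),(1,-1),(-1,-1))],m).round(1))
E
```

```text
6.55 [-0.58948731  0.03820989 -3.13501063] [ 466.65183247 -213.25275669  331.34413966] [-3.14157793e+00  1.75436150e-05 -1.69898271e+00]
front edge along -tooly, and jaw [(np.float64(68.3), np.float64(-27.2)), (np.float64(68.0), np.float64(27.1))]
row [ 0.01 -0.    4.17 -0.05 -0.02  0.01] n>= 2
[[183.9 140.9]
 [362.2 137. ]
 [356.4 331.3]]
```

View pics/w5.png

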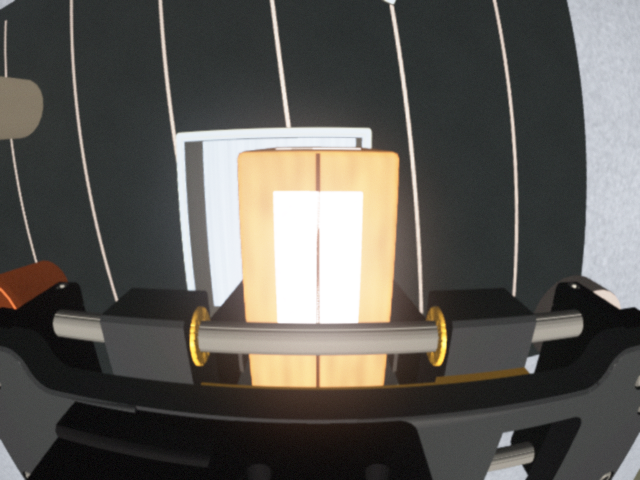

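The tray's inner corners appear at (185,139) and (362,138), matching my projected (184,141) and (362,137). The carton is lined up, so I'll lower it.

Request:
arm_command(steps=[[0,0,1,0,0,0],[0,0,2,0,0,0],[0,0,3,0,0,0],[0,0,4,0,0,0],[0,0,5,0,0,0],[0,0,6,0,0,0],[0,0,6.7,0,0,0],[0,0,6.9,0,0,0],[0,0,6.9,0,0,0],[0,0,6.9,0,0,0]])

```text
t: 7.43
eef_pos: [466.6, -214.2, 261.9]
tcp_rot: [-3.141, -0.0, -1.7]
ft_force: [-0.8, 0.7, -2.5]
opening: 0.589
```

Request:
arm_command(steps=[[0.15,0,0,0,0,0],[0.15,0,0.1,0,0,0],[0.2,0,0.2,0,0,0],[0.2,0,0.2,0,0,0],[0.2,0,0.2,0,0,0]])

```text
t: 7.85
eef_pos: [466.2, -215.9, 260.0]
tcp_rot: [-3.141, 0.0, -1.7]
ft_force: [-0.1, 4.5, -0.8]
opening: 0.585
```

Request:
arm_command(steps=[[0,0,0.05,0,0,0],[0,0,0.1,0,0,0],[0,0,0.1,0,0,0],[0,0,0.1,0,0,0]])

```text
t: 8.18
eef_pos: [466.2, -216.0, 259.0]
tcp_rot: [3.142, 0.0, -1.7]
ft_force: [1.2, 5.4, 0.5]
opening: 0.592
```

Request:
arm_command(steps=[[0,0,0.05,0,0,0],[0,0,0.05,0,0,0],[0,0,0.05,0,0,0]])

```text
t: 8.43
eef_pos: [466.1, -216.0, 258.9]
tcp_rot: [-3.141, -0.0, -1.7]
ft_force: [-1.3, 4.3, 6.8]
opening: 0.585
```

Request:
arm_command(steps=[[0,0,0,0,0,0],[0,0,0,0,0,0],[0,0,0,0,0,0],[0,0,0,0,0,0],[0,0,0,0,0,0]], jaw=7.6)

```text
t: 8.85
eef_pos: [466.2, -216.3, 258.4]
tcp_rot: [-3.141, -0.0, -1.7]
ft_force: [-0.1, -0.9, -0.5]
opening: 0.796
```

Request:
arm_command(steps=[[0,0,-1,0,0,0],[0,0,-3,0,0,0],[0,0,-6,0,0,0],[0,0,-10,0,0,0],[0,0,-14,0,0,0],[0,0,-18,0,0,0],[0,0,-21,0,0,0],[0,0,-21,0,0,0]])

```text
t: 9.52
eef_pos: [465.9, -215.9, 475.1]
tcp_rot: [-3.132, -0.004, -1.7]
ft_force: [-0.5, 0.4, 0.6]
opening: 0.804
```

```bash
python3 - <<'E'
from h import *
s=state();print(s["t"],s["ft_force"],s["eef_pos"])
im,m=snap("wrist","w6")
go(560,-30,470,-97); go(632,73,470,-135);go(632,73,470,-45)
E
```

```text
9.5167 [-0.51210781  0.41270156  0.60935472] [ 465.92939838 -215.85785013  475.13522193]
row [-19.64  -6.95   0.18  -0.33  -0.16  -0.41] n>= 5
row [-30.78 -12.76   0.18  -0.37  -0.05  37.59] n>= 8
row [-30.78 -12.76   0.18  -0.24  -0.3  -52.41] n>= 8
```

View pics/w6.png

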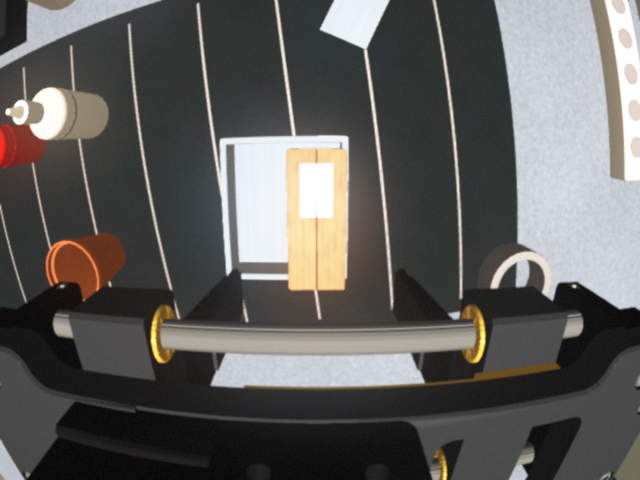

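The carton stands on the tray floor against the right-hand (−y) wall, cols 287–347, with free space on the left. Next is the squeeze bottle.

Request:
arm_command(steps=[[-1.5,-0.6,0,0,0,0],[-4.5,-1.9,0,0,0,0],[-8,-3.3,0,0,0,0],[-11.5,-4.8,0,0,0,0],[-15,-6.2,1,0,0,0],[-18.5,-7.7,2,0,0,0],[-22,-9.1,3,0,0,0],[-25.5,-10.6,4,0,0,0],[-28.5,-11.8,5,0,0,0],[-30.8,-12.8,5,0,0,0],[-30.8,-12.8,5,0,0,0],[-30.8,-12.8,5,0,0,0]], jaw=6)

```text
t: 10.57
eef_pos: [632.9, 73.9, 416.8]
tcp_rot: [3.139, -0.001, -1.698]
ft_force: [-0.4, -0.8, -0.5]
opening: 0.634
```

Request:
arm_command(steps=[[0,0,0,0,0,0],[0,0,0,0,0,0],[0,0,0,0,0,0]])

```text
t: 10.82
eef_pos: [632.5, 71.8, 418.6]
tcp_rot: [-3.142, -0.0, -1.701]
ft_force: [0.5, -0.2, -0.0]
opening: 0.632
```

```bash
python3 - <<'E'
from h import *
s=state();print(s["t"],s["eef_pos"],s["qvel"].round(3))
im,m=snap("wrist","w7"); print(m["xyz"],m["rotation"])
hs=cv2.cvtColor(im,40); 
print("pred tip",project("wrist",[632,73.5,166],m),"captop",project("wrist",[632,73.5,147],m))
cv2.imwrite("pics/w7c.png",cv2.resize(im[100:340,160:480],None,fx=2.5,fy=2.5,interpolation=cv2.INTER_CUBIC))
E
```

```text
10.8167 [632.48831652  71.80207997 418.56165135] [ 0.002 -0.    -0.004  0.002  0.     0.003]
[703.12946755  62.84404037 398.37620691] [-2.60022706e-01  4.58879842e-05 -1.70105948e+00]
pred tip [[315.64691599 253.63965751]] captop [[315.78859026 245.65503583]]
```

View pics/w7c.png

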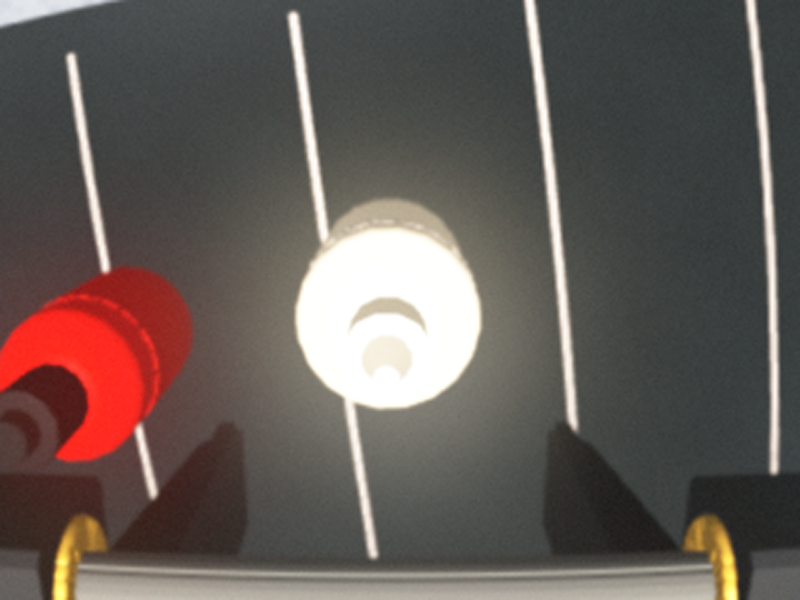

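The crop shows the squeeze bottle's nozzle tip at crop (387,375) and its base on the cap at (387,358). The jaws straddle it and the red bottle is to the left.

```bash
python3 - <<'E'
from h import *
m=camera_model("wrist")
print(on_plane("wrist",[(314.8,250.5)],166,m),on_plane("wrist",[(314.8,243)],147,m))
for z,l,r in ((100,297,481),):
    print(on_plane("wrist",[(160+389/2.5,100+318/2.5)],z,m))
go(633.5,73.5,309,-97.4)
E
```

```text
[[634.2743228   73.84510421]] [[634.09320035  74.01300428]]
[[634.49541644  73.65187876]]
row [-1.700e-01 -7.000e-02  1.097e+01 -2.000e-02 -1.000e-02 -8.000e-02] n>= 3
```

Request:
arm_command(steps=[[-0.2,-0.15,3,0,0,0],[-0.2,-0.15,6,0,0,0],[-0.2,-0.15,8.5,0,0,0],[-0.2,-0.15,10.2,0,0,0],[-0.2,-0.15,11,0,0,0],[-0.2,-0.15,11,0,0,0],[-0.2,-0.15,11,0,0,0]])

```text
t: 11.45
eef_pos: [634.8, 74.3, 309.1]
tcp_rot: [-3.141, 0.0, -1.701]
ft_force: [0.2, 0.4, -0.6]
opening: 0.634
```

Request:
arm_command(steps=[[0,0,0,0,0,0],[0,0,0,0,0,0],[0,0,0,0,0,0],[0,0,0,0,0,0],[0,0,0,0,0,0],[0,0,0,0,0,0],[0,0,0,0,0,0],[0,0,0,0,0,0]], jaw=1.8)

```text
t: 12.12
eef_pos: [634.6, 74.6, 308.6]
tcp_rot: [-3.141, -0.0, -1.7]
ft_force: [-0.4, -1.3, 2.9]
opening: 0.266
```

Request:
arm_command(steps=[[0,0,-0.5,0,0,0],[0,0,-1,0,0,0],[0,0,-1.5,0,0,0],[0,0,-1.5,0,0,0]])

```text
t: 12.45
eef_pos: [634.7, 74.7, 324.5]
tcp_rot: [-3.14, 0.0, -1.7]
ft_force: [0.8, 0.4, -3.0]
opening: 0.271
```

```bash
python3 - <<'E'
from h import *
go(508.3,-156.8,440,-97.4)
E
```

```text
row [ 2.458e+01  9.530e+00 -1.156e+01 -8.000e-02  1.000e-02 -1.000e-02] n>= 7
```

Request:
arm_command(steps=[[0,0,-2,0,0,0],[0.5,0.2,-5,0,0,0],[2,0.8,-8,0,0,0],[5,1.9,-10.5,0,0,0],[8.5,3.3,-11.5,0,0,0],[12,4.7,-11.5,0,0,0],[15.5,6,-11.5,0,0,0],[18.5,7.2,-11.5,0,0,0],[21,8.2,-11.5,0,0,0],[23,8.9,-11.5,0,0,0],[24.2,9.4,-11.5,0,0,0],[24.6,9.5,-11.5,0,0,0]])

```text
t: 13.45
eef_pos: [507.9, -158.3, 438.5]
tcp_rot: [-3.142, -0.0, -1.702]
ft_force: [0.1, 1.1, -2.8]
opening: 0.272
```

Request:
arm_command(steps=[[0,0,0,0,0,0],[0,0,0,0,0,0],[0,0,0,0,0,0]])

```text
t: 13.7
eef_pos: [509.1, -156.2, 438.3]
tcp_rot: [-3.142, 0.0, -1.699]
ft_force: [0.4, 0.4, -2.2]
opening: 0.266
```

```bash
python3 - <<'E'
from h import *
s=state();print(s["t"],s["eef_pos"],s["tcp_rot"],s["ft_force"],s["opening"]*95)
im,m=snap("wrist","w8")
ex=np.array([.9918,-.1279]);ey=np.array([.1279,.9918]);c=np.array([471,-180.2])
q=[np.r_[c+sx*75*ex+sy*64*ey,50] for sx,sy in((1,1),(1,-1),(-1,-1),(-1,1))]
b=[np.r_[s["eef_pos"][:2],s["eef_pos"][2]-308.8]]
p=project("wrist",q+[np.r_[c+x*ex-8*ey,114] for x in(69,-69)],m); print(p.round(1), project("wrist",b,m))
o=im.copy()
for a in p: cv2.circle(o,tuple(int(v) for v in a),2,(0,255,0),-1)
cv2.imwrite("pics/w8o.png",o)
E
```

```text
13.7 [ 509.11528099 -156.20166691  438.29725715] [-3.14158712e+00  1.34536341e-04 -1.69912643e+00] [ 0.39890872  0.42003466 -2.20393996] 25.27009243570464
[[282.5 173.4]
 [409.9 174.6]
 [401.1 310.7]
 [285.9 311.7]
 [362.6 187.3]
 [357.2 335.8]] [[318.16696294 231.98973504]]
```

View pics/w8o.png

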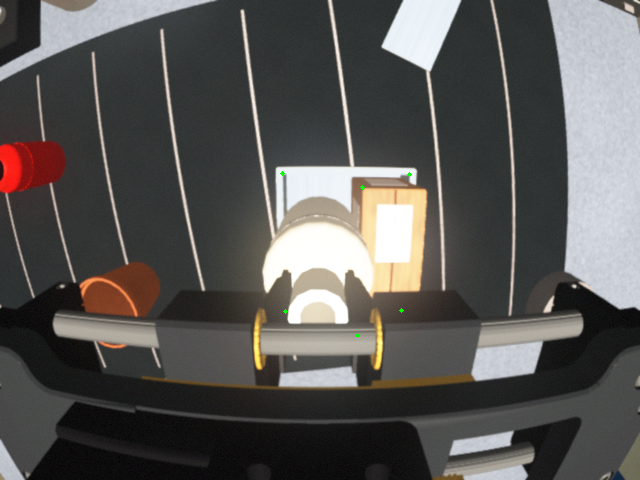

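The projected tray corners and carton edge (green) land on the image features: inner corner (282,173) and carton edge (362,187). The bottle hangs straight, so I'll lower it.

Request:
arm_command(steps=[[0,0,2,0,0,0],[0,0,4.5,0,0,0],[0,0,7,0,0,0],[0,0,9,0,0,0],[0,0,10.5,0,0,0],[0,0,11.5,0,0,0],[0,0,12,0,0,0],[0,0,12.2,0,0,0],[0,0,12.3,0,0,0],[0,0,12.3,0,0,0]])

```text
t: 14.58
eef_pos: [508.9, -157.0, 315.9]
tcp_rot: [-3.141, -0.0, -1.7]
ft_force: [0.5, 0.1, -2.8]
opening: 0.267
```

Request:
arm_command(steps=[[0,0,0.1,0,0,0],[0,0,0.2,0,0,0],[0,0,0.25,0,0,0],[0,0,0.25,0,0,0],[0,0,0.25,0,0,0]])

```text
t: 15.0
eef_pos: [508.6, -157.1, 313.0]
tcp_rot: [-3.141, -0.0, -1.7]
ft_force: [0.7, 0.6, -3.2]
opening: 0.269
```

Request:
arm_command(steps=[[0,0,0.05,0,0,0],[0,0,0.1,0,0,0],[0,0,0.1,0,0,0],[0,0,0.1,0,0,0]])

```text
t: 15.33
eef_pos: [508.7, -157.2, 312.5]
tcp_rot: [-3.14, -0.001, -1.7]
ft_force: [-1.1, 0.1, 5.6]
opening: 0.27
```

Request:
arm_command(steps=[[0,0,0,0,0,0],[0,0,0,0,0,0],[0,0,0,0,0,0],[0,0,0,0,0,0],[0,0,0,0,0,0]], jaw=5)

```text
t: 15.75
eef_pos: [508.7, -157.1, 311.8]
tcp_rot: [3.142, -0.0, -1.7]
ft_force: [-0.6, 0.2, -1.3]
opening: 0.513
```

Request:
arm_command(steps=[[0,0,-1,0,0,0],[0,0,-3,0,0,0],[0,0,-6,0,0,0],[0,0,-9,0,0,0],[0,0,-11,0,0,0],[0,0,-12,0,0,0],[0,0,-12,0,0,0]])

```text
t: 16.33
eef_pos: [508.5, -157.0, 434.2]
tcp_rot: [-3.138, -0.001, -1.7]
ft_force: [0.4, 0.7, -0.7]
opening: 0.527
```

```bash
python3 - <<'E'
from h import *
s=state();print(s["t"],s["eef_pos"],s["ft_force"],s["opening"]*95)
im,m=snap("wrist","w9")
go(635,290,430,-97.4)
E
```

```text
16.3333 [ 508.52178102 -156.99035851  434.22345617] [ 0.43146909  0.70504161 -0.74020952] 50.08934873500093
row [-4.595e+01 -6.790e+00  2.300e-01 -8.000e-02 -3.000e-02 -1.000e-02] n>= 12
```

Request:
arm_command(steps=[[-1.5,-0.2,0,0,0,0],[-4.5,-0.7,0,0,0,0],[-8.2,-1.2,0,0,0,0],[-12.1,-1.8,0,0,0,0],[-16,-2.4,0,0,0,0],[-20,-2.9,0,0,0,0],[-24,-3.5,0,0,0,0],[-28,-4.1,0,0,0,0],[-32,-4.7,0,0,0,0],[-36,-5.3,0,0,0,0],[-39.7,-5.9,0,0,0,0],[-42.5,-6.3,0,0,0,0]])

```text
t: 17.38
eef_pos: [626.2, 259.2, 429.3]
tcp_rot: [3.139, -0.001, -1.699]
ft_force: [0.4, -0.4, 0.0]
opening: 0.521
```

Request:
arm_command(steps=[[-2,-0.3,0.5,0,0,0],[-3.2,-0.5,1,0,0,0],[-3.5,-0.5,1,0,0,0],[-3.5,-0.5,1,0,0,0],[-3.5,-0.5,1,0,0,0],[-3.5,-0.5,1,0,0,0]])

```text
t: 17.88
eef_pos: [635.4, 289.1, 422.0]
tcp_rot: [-3.142, -0.0, -1.701]
ft_force: [0.2, 0.3, 0.0]
opening: 0.523
```

```bash
python3 - <<'E'
from h import *
s=state();print(s["t"],s["eef_pos"],s["qvel"].round(3))
im,m=snap("wrist","w10"); 
print("pred tip",project("wrist",[635.3,290.6,153],m),"captop",project("wrist",[635.3,290.6,139],m))
a=cv2.resize(im[100:340,160:480],None,fx=2,fy=2,interpolation=cv2.INTER_CUBIC)[:,:]
cv2.imwrite("pics/w10c.png",a)
E
```

```text
17.8833 [635.44907878 289.05390969 422.04986365] [-0.002 -0.006 -0.005  0.     0.001  0.003]
pred tip [[315.87202919 246.15143024]] captop [[315.95992513 240.87302581]]
```

View pics/w10c.png

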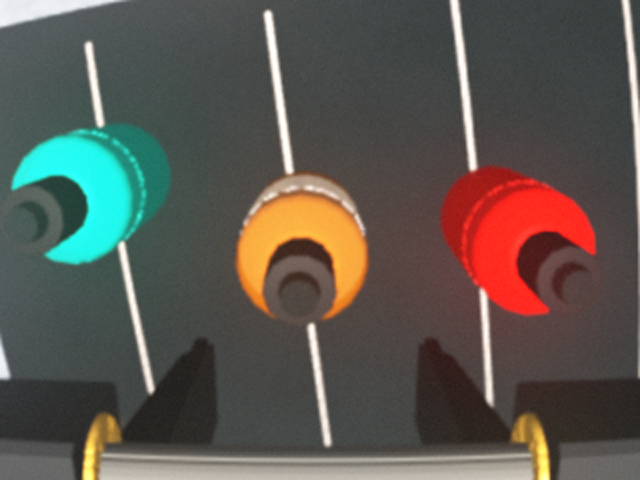

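The crop confirms the amber bottle between the turquoise and red ones, with its bulb at crop (299,294) and cap centre at about (299,288).

```bash
python3 - <<'E'
from h import *
m=camera_model("wrist")
print(on_plane("wrist",[(309.5,247)],153,m),on_plane("wrist",[(309.5,244)],139,m),on_plane("wrist",[(160+302/2,100+256/2)],92,m))
go(635,295,297.5,-97.4)
E
```

```text
[[635.29668955 295.17077165]] [[633.5930659  295.70544262]] [[634.58419297 295.28827963]]
row [-0.58  0.12 12.48 -0.02 -0.   -0.09] n>= 3
```

Request:
arm_command(steps=[[-0.6,0.1,0,0,0,0],[-0.6,0.1,3,0,0,0],[-0.6,0.1,6,0,0,0],[-0.6,0.1,9,0,0,0],[-0.6,0.1,10.8,0,0,0],[-0.6,0.1,11.6,0,0,0],[-0.6,0.1,11.6,0,0,0],[-0.6,0.1,11.6,0,0,0]])

```text
t: 18.6
eef_pos: [635.5, 296.4, 306.8]
tcp_rot: [-3.141, 0.0, -1.7]
ft_force: [-1.3, -0.0, 0.8]
opening: 0.528
```

Request:
arm_command(steps=[[0,0,0,0,0,0],[0,0,0,0,0,0],[0,0,0,0,0,0],[0,0,0,0,0,0],[0,0,0,0,0,0],[0,0,0,0,0,0],[0,0,0,0,0,0],[0,0,0,0,0,0]], jaw=2)

```text
t: 19.27
eef_pos: [635.3, 296.3, 306.6]
tcp_rot: [-3.14, 0.0, -1.7]
ft_force: [-0.7, -2.0, 6.2]
opening: 0.291
```

Request:
arm_command(steps=[[0,0,-0.5,0,0,0],[0,0,-1,0,0,0],[0,0,-1.5,0,0,0],[0,0,-1.5,0,0,0]])

```text
t: 19.6
eef_pos: [635.3, 296.5, 321.9]
tcp_rot: [-3.14, 0.001, -1.7]
ft_force: [0.0, -0.3, -3.7]
opening: 0.29
```

```bash
python3 - <<'E'
from h import *
c=np.array([471,-180.2])-34*np.array([.9918,-.1279])+28.5*np.array([.1279,.9918]); print(c)
s=state();print(s["eef_pos"],s["ft_force"],s["opening"]*95)
go(c[0],c[1],460,-97.4)
E
```

```text
[ 440.92395 -147.5851 ]
[635.28799871 296.52801594 321.91912367] [ 0.00973799 -0.32821913 -3.68447718] 27.558074932744262
row [ 4.654e+01  1.353e+01 -1.385e+01 -6.000e-02  3.000e-02 -1.000e-02] n>= 13
```

Request:
arm_command(steps=[[0,0,-2,0,0,0],[0,0,-5,0,0,0],[0,0,-8.5,0,0,0],[0,0,-12,0,0,0],[0.3,0.1,-15,0,0,0],[1.5,0.4,-17.5,0,0,0],[4.5,1.3,-18.5,0,0,0],[8,2.3,-18.5,0,0,0],[11.5,3.3,-18.5,0,0,0],[15,4.4,-18.5,0,0,0],[18.5,5.4,-18.5,0,0,0],[22,6.4,-18.5,0,0,0]])

```text
t: 20.6
eef_pos: [542.1, 85.2, 505.9]
tcp_rot: [-3.142, -0.0, -1.7]
ft_force: [0.8, 0.1, -3.0]
opening: 0.286
```

Request:
arm_command(steps=[[3.5,1,0,0,0,0],[7,2,0,0,0,0],[10.5,3.1,0,0,0,0],[14,4.1,0,0,0,0],[17.5,5.1,0,0,0,0],[20.5,6,0,0,0,0],[23,6.7,0.5,0,0,0],[24.2,7.1,2,0,0,0],[24.5,7.1,4,0,0,0],[24.5,7.1,4.6,0,0,0],[24.5,7.1,4.6,0,0,0],[24.5,7.1,4.6,0,0,0]])

```text
t: 21.6
eef_pos: [441.6, -147.0, 460.3]
tcp_rot: [3.142, 0.0, -1.7]
ft_force: [-0.5, 0.2, -2.4]
opening: 0.291
```

```bash
python3 - <<'E'
from h import *
s=state();print(s["t"],s["eef_pos"],s["qvel"].round(3),s["ft_force"],s["opening"]*95)
im,m=snap("wrist","w11"); go(440.9,-147.6,430,-97.4)
sc,_=snap("scene","s11")
ex=np.array([.9918,-.1279]);ey=np.array([.1279,.9918]);c=np.array([471,-180.2])
q=[np.r_[c+sx*75*ex+sy*64*ey,50] for sx,sy in((1,1),(1,-1))]+[np.r_[c+69*ex-8*ey,114],[508.6,-157.1,170]]
p=project("wrist",q,m)
for a in p: cv2.circle(im,tuple(int(v) for v in a),2,(0,255,0),-1)
cv2.imwrite("pics/w11o.png",np.hstack([im[90:390,140:540],sc[40:340,120:520]]))
E
```

```text
21.6 [ 441.62666699 -147.00789056  460.30229631] [ 0.006 -0.011 -0.014  0.     0.003 -0.001] [-0.54319053  0.23657567 -2.40700268] 27.66547676334085
row [ 0.08  0.07  3.07 -0.05 -0.02  0.03] n>= 1
```

View pics/w11o.png

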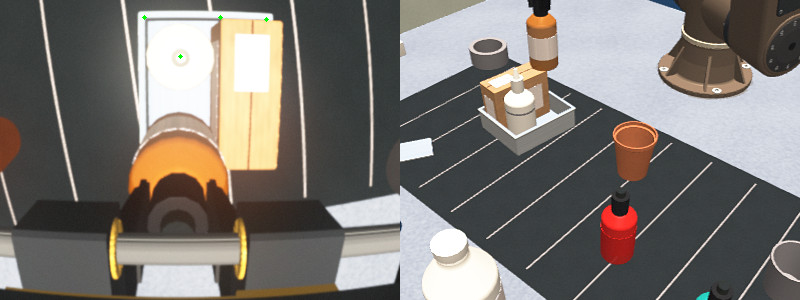

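The squeeze bottle stands where predicted (nozzle marker at crop (180,57)). The amber bottle hangs straight over the near free space, left of the carton, so I'll lower it.

Request:
arm_command(steps=[[0.1,0.1,2,0,0,0],[0.1,0.1,4.5,0,0,0],[0.1,0.1,7.5,0,0,0],[0.1,0.1,10,0,0,0],[0.1,0.1,12,0,0,0],[0.1,0.1,13.5,0,0,0],[0.1,0.1,14.3,0,0,0],[0.1,0.1,14.6,0,0,0],[0.1,0.1,14.7,0,0,0],[0.1,0.1,14.7,0,0,0],[0.1,0.1,14.7,0,0,0]])

```text
t: 22.62
eef_pos: [440.4, -148.2, 313.8]
tcp_rot: [-3.14, -0.001, -1.7]
ft_force: [-0.3, 0.0, -3.2]
opening: 0.289
```

Request:
arm_command(steps=[[0,0,0.1,0,0,0],[0,0,0.2,0,0,0],[0,0,0.25,0,0,0],[0,0,0.25,0,0,0],[0,0,0.25,0,0,0]])

```text
t: 23.03
eef_pos: [440.3, -148.3, 310.6]
tcp_rot: [-3.141, -0.0, -1.7]
ft_force: [0.2, 0.1, 1.7]
opening: 0.289
```

Floor contact: the force went from −3 to +1.7 N. I'll settle slightly, then release.

Request:
arm_command(steps=[[0,0,0.03,0,0,0],[0,0,0.03,0,0,0],[0,0,0.03,0,0,0]])

```text
t: 23.28
eef_pos: [440.4, -148.3, 310.6]
tcp_rot: [-3.14, -0.001, -1.7]
ft_force: [-0.1, -0.8, 4.4]
opening: 0.285
```

Request:
arm_command(steps=[[0,0,0,0,0,0],[0,0,0,0,0,0],[0,0,0,0,0,0],[0,0,0,0,0,0],[0,0,0,0,0,0]], jaw=5)

```text
t: 23.7
eef_pos: [440.2, -148.2, 310.0]
tcp_rot: [3.141, -0.0, -1.7]
ft_force: [0.7, -0.2, 0.4]
opening: 0.516
```

Request:
arm_command(steps=[[0,0,-1,0,0,0],[0,0,-3,0,0,0],[0,0,-6,0,0,0],[0,0,-10,0,0,0],[0,0,-13,0,0,0],[0,0,-16,0,0,0],[0,0,-18,0,0,0],[0,0,-18,0,0,0],[0,0,-18,0,0,0],[0,0,-18,0,0,0]])

```text
t: 24.53
eef_pos: [440.0, -148.1, 489.1]
tcp_rot: [3.14, 0.0, -1.7]
ft_force: [0.3, -0.7, 0.2]
opening: 0.526
```

```bash
python3 - <<'E'
from h import *
s=state();print(s["t"],s["eef_pos"],s["ft_force"],s["opening"]*95)
im,m=snap("wrist","w12"); sc,_=snap("scene","s12")
ex=np.array([.9918,-.1279]);ey=np.array([.1279,.9918]);c=np.array([471,-180.2])
q=[np.r_[c+sx*75*ex+sy*64*ey,50] for sx,sy in((1,1),(1,-1))]+[[508.6,-157.1,170],[440.3,-148.3,157]]
p=project("wrist",q,m)
for a in p: cv2.circle(im,tuple(int(v) for v in a),2,(0,255,0),-1)
s0=cv2.imread("pics/scene0.png")
# pot / cup shift in scene view
for n,(x0,x1,y0,y1) in dict(pot=(325,385,155,225),cup=(480,550,275,345)).items():
    print(n,cv2.phaseCorrelate(s0[y0:y1,x0:x1].mean(2),sc[y0:y1,x0:x1].mean(2)))
cv2.imwrite("pics/w12o.png",np.hstack([im[90:390,140:540],cv2.resize(sc[100:250,150:350],None,fx=2,fy=2)]))
E
```

```text
24.5333 [ 440.04127808 -148.08931554  489.11860101] [ 0.34770494 -0.68528941  0.21550797] 49.938815657675214
pot ((0.000776552186255941, 0.017761481189396022), 1.005964390357412)
cup ((-0.00887075697418993, 0.010300145841860342), 0.9972833188266683)
```

The viewer limit is reached, so the last check is numeric.

```bash
python3 - <<'E'
from h import *
sc=cv2.imread("pics/s12.png"); s0=cv2.imread("pics/scene0.png"); hs=cv2.cvtColor(sc,40)
k=cv2.inRange(hs,(8,150,90),(20,255,255)); k[:90]=0;k[260:]=0;k[:,:150]=0;k[:,322:]=0
c=max(cv2.findContours(k,0,1)[0],key=cv2.contourArea); print("amber/carton orange",cv2.boundingRect(c),cv2.contourArea(c))
P=lambda x,y,z:project("scene",[x,y,z]).round(0)[0]
print("expected amber bottom/top of body/tip",P(440.3,-148.3,4),P(440.3,-148.3,96),P(440.3,-148.3,157))
a=project("scene",[440.3,-148.3,127])[0]; print("cap colour",sc[int(a[1]),int(a[0])]); a=project("scene",[440.3,-148.3,155])[0]; print("bulb",sc[int(a[1])+1,int(a[0])], "above",sc[int(a[1])-12,int(a[0])])
# tray unmoved: front corner region
print("tray corner",cv2.phaseCorrelate(s0[165:195,195:300].mean(2),sc[165:195,195:300].mean(2)))
im=cv2.imread("pics/w12.png"); g=cv2.cvtColor(im,40)
m=camera_model("wrist")
k=cv2.inRange(g,(8,170,120),(18,255,255)); p=project("wrist",[[440.3,-148.3,96],[440.3,-148.3,143]],m); print("proj shoulder, captop",p.round(0))
b=int(p[0,0]);r=int(p[0,1]); k[:, :b-50]=0;k[:,b+50:]=0;k[:r-60]=0;k[r+60:]=0
c=max(cv2.findContours(k,0,1)[0],key=cv2.contourArea); (u,v),rad=cv2.minEnclosingCircle(c); print("orange circle",u,v,rad,on_plane("wrist",[(u,v)],96,m))
w=((g[:,:,2]<95)&(g[:,:,1]<90)).astype(np.uint8); 
u,v=p[1].astype(int); q=w[v-30:v+20,u-30:u+30]; ys,xs=np.nonzero(q); print("dark cap",xs.mean()+u-30,ys.mean()+v-30,len(xs))
E
```

```text
amber/carton orange (253, 122, 27, 23) 425.5
expected amber bottom/top of body/tip [269. 164.] [266. 129.] [264. 103.]
cap colour [28 24 27]
bulb [60 57 52] above [218 206 202]
tray corner ((-0.10321157553177329, 0.28139170436921646), 0.6385503290744866)
proj shoulder, captop [[318. 211.]
 [318. 221.]]
orange circle 302.0 227.5 12.419842720031738 [[ 425.68022741 -129.38628869]]
dark cap nan nan 0<stdin>:16: RuntimeWarning: Mean of empty slice.
  ret = ret.dtype.type(ret / rcount)
```

```bash
python3 - <<'E'
from h import *
im=cv2.imread("pics/w12.png"); m=camera_model("wrist"); g=cv2.cvtColor(im,40)
print([tuple(int(t) for t in im[r,318]) for r in range(170,256,6)])
k=cv2.inRange(g,(5,110,60),(22,255,255)); k[:160]=0;k[262:]=0;k[:,:270]=0;k[:,362:]=0
d=((im.max(2)<130)&(g[:,:,1]<100)).astype(np.uint8); d[:190]=0;d[262:]=0;d[:,:290]=0;d[:,345:]=0
for n,M,z in(("dark",d,143),("orange",k,96)):
    cs=max(cv2.findContours(M,0,1)[0],key=cv2.contourArea); x,y,w,h=cv2.boundingRect(cs); print(n,x,y,w,h,on_plane("wrist",[(x+w/2,y+h/2)],z,m))
# squeeze nozzle
print(project("wrist",[508.6,-157.1,170],m))
k=np.abs(cv2.imread("pics/w12.png").astype(int)-0).min(2)>205; print(k[120:200,280:350].sum())
E
```

```text
[(254, 255, 255), (250, 248, 247), (157, 176, 198), (111, 177, 243), (106, 186, 251), (103, 189, 252), (79, 88, 105), (116, 127, 143), (75, 81, 100), (84, 91, 104), (82, 89, 101), (92, 99, 115), (250, 248, 245), (77, 81, 89), (76, 81, 89)]
dark 290 245 55 17 [[ 410.34804852 -143.55978782]]
orange 292 168 69 82 [[ 441.6525579  -156.80227697]]
[[318.43690609 144.01159375]]
4514
```

```bash
python3 -c "
from cell import *
print(job_done(), state()['t'])"
```

```text
the job is handed in; nothing more can be done
the job is handed in; nothing more can be done
```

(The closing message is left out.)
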